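# Kit the inspection tray to its drawn layout

## Task

Kit the grey tray to match the layout drawn on its sheet: stand the brass housing, flange down, on the gold double circle, and lay the green-handled plug gauge flat along the green bar outline (either end first), each centred on its drawing. Use the brass and green ones, not the steel housing or the red gauge, and set the parts down gently rather than dropping them.

Things in the scene. Friction and masses are not known exactly. Their poses are not given: they have to be found in the camera images.
- brass_housing: Turned brass housing standing on the bench: round flange 44 mm in diameter and 6 mm thick at the bottom, above it a tube 30 mm in outer diameter (4 mm wall, open at the top) up to 34 mm total height; 155 g or so. Origin: centre of the underside; z is its axis, up. A steel housing of the same shape stands 80 mm or more away from it (centre to centre); a small black loupe 30 mm high stands farther off.
- green_gauge: Plug gauge lying on the bench: green square-section handle 70 mm long (along its x), 18 mm wide (y) and 18 mm high (z), rounded edges; a steel pin 10 mm in diameter sticks out 25 mm at each end, on the handle's axis, so that it is 120 mm long overall and the same both ways round; 90 g or so. Origin: centre of the handle's underside; x runs along the gauge, z up. A red-handled gauge of the same shape lies roughly parallel to it, 100 mm or more away (centre to centre).
- round_mark: The place for the brass housing: a gold double circle (outer ring 56 mm, inner ring 37 mm in diameter over the ink) drawn on the white sheet in the fixed grey tray. Origin: centre of the circles, on the tray's inner floor, 4 mm above the bench; z up. The tray measures 220 x 300 mm with a rim 12 mm above the bench; the centres of the two drawings are at least 140 mm apart and at least 70 mm from the rim.
- bar_mark: The place for the green gauge: its outline in green ink, 134 mm long over the pins, 30 mm wide over the handle, drawn on the same sheet in the tray. Origin: centre of the outline, on the tray's inner floor, 4 mm above the bench; x runs along the outline, z up.
There are look-alikes about, which are no part of the job. Several things have the shape of the green_gauge; the one meant has the colours described above.

How it is judged:
By the outcome, as a careful person would: the job done as asked, in the order asked, and still so for the second after the job is handed in, with the robot touching nothing.
It also fails if it takes over 58 s, if anything falls off the work surface, if the arm or the gripper's body presses on something with over 40 N, if the wrist force passes 120 N, or if a joint passes its speed limit or range.

## Robot

A 6-joint arm with a two-finger parallel gripper is mounted at the origin on the work surface. World frame = base frame: x ahead of the robot, y to its left, z up, the work surface at z = 0. Lengths are in mm, angles in rad, forces in N, time in s.
With the tool pointing down it reaches from about 300 to 775 mm from the base axis. Payload 14.6 kg.
Tool frame: the origin (TCP) lies on the centre line of the jaws, within the pads' length; the fingertips stand manip.finger_overhang ahead of it and the grasp point (between the pads) lies 11 mm behind it (manip.finger_overhang is the distance from the TCP to the fingertips, in mm); y points along the fingers, x is the direction in which the jaws open and shut, and the axes are right-handed (so a half turn about y gives the same grasp; the last joint's range is limited). The gripper opens to 94 mm and grips with 3 to 60 N. Pads are 16 mm wide; open, the fingers measure 119 mm over their backs; the gripper's body (75 mm by 177 mm) begins 78 mm behind the grasp point.
Start: joints at [-1.286, 0.3, 1.521, -0, 1.321, -0.067], TCP at [189.516, -516.307, 188.746] pointing down, gripper open.
Joint ranges: [-3.03, 3.03], [-0.79, 2.21], [0.23, 2.52], [-1.04, 4.18], [0, 3.07], [-2.55, 2.55]. Speed limits (rad/s): [2.22, 2.22, 2.57, 3.14, 3.14, 3.14].

## Interface

Orientations are given as [roll, pitch, yaw] about the fixed x, y, z axes, in that order (R = Rz(yaw) Ry(pitch) Rx(roll)).
In Python, from cell import monitor, viewer, ticket, manip gives the robot as it stands.
- The arm moves only by the shell command python3 -m jog 'ROWS' [FORCE]. ROWS is JSON, a list of rows, each an object of numbers: "grip": the finger opening in cm, from 0 to 9.4; "dx", "dy", "dz": the shift along the tool's x, y, z in cm; "spin": the turn about the tool's y in degrees. In form: [{"grip": .., "dx": .., "dy": .., "dz": .., "spin": ..}, ...]. A call has 1 to 20 rows; each row is the pose to reach, as a shift and turn from the pose commanded when the call began, along the tool's axes at that moment; what a row does not reach only later rows make up. A row lasts 1/8 s, in which the tool goes at most 62.5 mm and 10.7 degrees, less where a joint would pass 70% of its speed; a pose out of reach is approached as far as the arm can. A call with a gripper value outside its range is refused whole. The fingers move at their own pace and stop on an object; FORCE is the grip in N (left out, the last holds). Time passes only in rows, so rows that repeat a pose let the fingers close. It gives the time, the measured TCP pose, the force and the opening at its end, in the units of the state.
- monitor.read_state(): the state, without advancing time (a new reading comes with each control period).
- viewer.camera(name): name is "scene" or "top" or "wrist"; returns a dict with "color" (420x560x3 uint8, red, green, blue), "vertical_fov" (degrees; the focal length in pixels is half the picture's height over the tangent of half this angle, whatever the lens; pixels are square), "cx", "cy" (the principal point, pixels), "rvec" (rotation vector, rad) and "tvec" (3), from world to camera coordinates, as OpenCV has them. Camera axes: x right, y down, z forward; pixel columns grow to the right and rows downward; lengths in mm; the calibration is good to about 2 mm. A picture is of the moment at which its call begins. There is no depth.
- ticket.sign_off(): hands the job in, once; it reports no verdict.
The state is a dict: "clock": time; "joints": joint angles; "qd": joint speeds; "effort": joint torques, N m; "eef_pos": TCP position; "eef_rot": TCP orientation; "wrist_force": force on the tool from outside, world axes, zero at the start; "moment": the same for the moment, N m; "finger_gap": finger opening in mm.
Only numpy, scipy, OpenCV 4.12 (cv2) and the standard library are available. Lean on these libraries where they do the work, as an engineer would, in place of code of your own. Each camera call takes 0.05 s, during which the arm holds its last target. There are 200 camera calls.

## Working session

There is one attempt and no reset: what is moved stays moved. The work goes in short steps, Python scripts to look and compute and a shell command to move; the robot and the scene stay as the last step left them, time stands still between calls to the robot, and variables do not carry over. Pictures are saved under pics/ and viewed, about 8 in all and at most 12, crops included, and the job is handed in when it is done.

```bash
mkdir -p pics; python3 - <<'E'
from cell import monitor, viewer, manip
import cv2,numpy as np
print(monitor.read_state()); print(manip.finger_overhang)
for n in("top","scene"):
    c=viewer.camera(n); cv2.imwrite(f"pics/{n}0.png",c["color"][...,::-1])
    print(n,{k:v for k,v in c.items() if k!="color"})
E
```

```text
{'clock': 0.0, 'joints': array([-1.28560905e+00,  3.00460077e-01,  1.52163041e+00,  4.01691462e-05,
        1.32069887e+00, -6.65760006e-02]), 'qd': array([ 3.85354031e-05, -1.29158089e-04,  1.21450821e-03,  7.29301184e-04,
        4.66208374e-04, -1.95838837e-04]), 'effort': array([-7.82476745e-04, -5.31814992e+01, -3.52735662e+01,  7.07678357e-02,
        2.43098818e-02, -8.69456562e-05]), 'eef_pos': array([ 189.4393367 , -516.02319526,  188.17152657]), 'eef_rot': array([-1.57067789e+00,  1.19145839e-03, -1.21904294e+00]), 'wrist_force': array([ 0.43053202, -0.05391449, -0.409625  ]), 'moment': array([-0.03384543, -0.06620876, -0.04362323]), 'finger_gap': 93.82512182621566}
8.0
top {'vertical_fov': 55.15404043658708, 'cx': 280.8393314095021, 'cy': 208.8824069354053, 'rvec': array([ 2.19554086, -2.15441833,  0.11842628]), 'tvec': array([-127.88070982,  474.90104718,  982.58429793])}
scene {'vertical_fov': 55.560375279918425, 'cx': 283.8235956214433, 'cy': 201.6062706524175, 'rvec': array([ 2.01015732,  1.25632072, -0.56438218]), 'tvec': array([ -80.65772096, -300.26771499, 1663.28206781])}
```

View pics/top0.png

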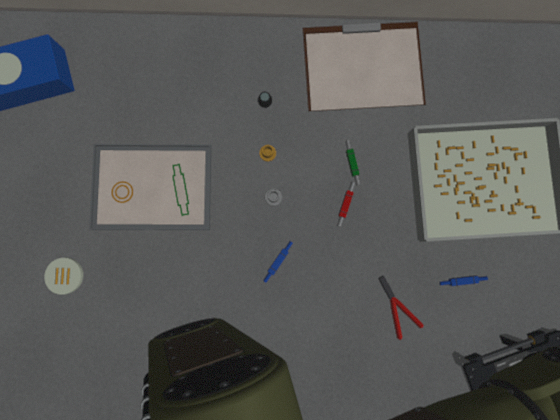

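View pics/scene0.png

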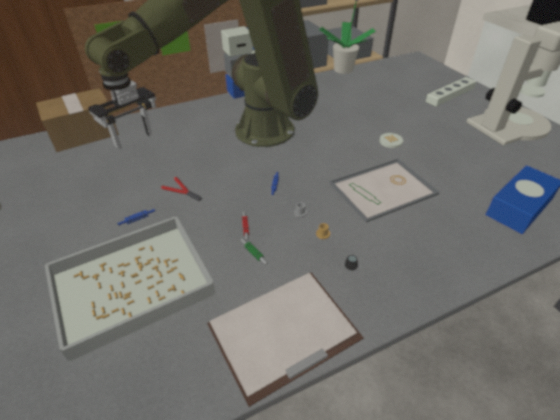

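The top view shows these candidates:
- **Housings:** brass at (267,153), steel at (273,197), black loupe at (265,99).
- **Gauges:** green at (352,161), red at (346,205), blue at (278,262) and (463,281).
- **Marks in the tray:** gold ring at (122,191), green outline at (181,190).

I choose the brass housing at (267,153) and the green gauge at (352,161). Next I'll measure them and check a close crop.

```bash
cat > h.py <<'E'
import cv2,numpy as np
from cell import monitor, viewer
def cam(n):
    c=viewer.camera(n); f=c["color"].shape[0]/2/np.tan(np.radians(c["vertical_fov"])/2)
    c["K"]=np.array([[f,0,c["cx"]],[0,f,c["cy"]],[0,0,1]]); c["R"]=cv2.Rodrigues(c["rvec"])[0]
    c["hsv"]=cv2.cvtColor(c["color"],cv2.COLOR_RGB2HSV); return c
def cast(c,px,z):
    px=np.atleast_2d(px).astype(float); d=np.c_[px,np.ones(len(px))]@np.linalg.inv(c["K"]).T@c["R"]
    o=-c["R"].T@c["tvec"]; return (o+d*((z-o[2])/d[:,2])[:,None])[:,:2]
def proj(c,p): return cv2.projectPoints(np.atleast_2d(p).astype(float),c["rvec"],c["tvec"],c["K"],None)[0][:,0]
def blobs(c,lo,hi,amin=15,roi=None):
    m=cv2.inRange(c["hsv"],lo,hi)
    if roi:
        k=np.zeros_like(m); k[roi[1]:roi[3],roi[0]:roi[2]]=255; m&=k
    n,l,s,ce=cv2.connectedComponentsWithStats(m)
    return [(s[i,4],ce[i],np.argwhere(l==i)[:,::-1]) for i in range(1,n) if s[i,4]>=amin]
GREEN=((40,60,30),(85,255,255)); GOLD=((12,90,60),(30,255,255))
def axis(P):
    (cx,cy),(w,h),a=cv2.minAreaRect(P.astype(np.float32)); u=np.linalg.svd(P-P.mean(0),full_matrices=False)[2][0]
    return np.r_[cx,cy],sorted((w,h)),np.degrees(np.arctan2(u[1],u[0]))%180
E
python3 - <<'E'
from h import *
for n,rois in (("top",dict(tray=(95,145,212,230),bench=(240,120,380,240))),("scene",dict(tray=(330,160,440,215),bench=(225,200,345,270)))):
    c=cam(n)
    for r,roi in rois.items():
        for nm,hs in(("green",GREEN),("gold",GOLD)):
            for a,ce,P in blobs(c,*hs,roi=roi):
                z=4 if r=="tray" else (18 if nm=="green" else 20)
                W=cast(c,P,z); ctr,wh,an=axis(W)
                print(n,r,nm,a,ce.round(1),"mean",W.mean(0).round(1),"rect",ctr.round(1),np.round(wh,1),round(an,1))
    if n=="top":
        cv2.imwrite("pics/crop1.png",cv2.resize(c["color"][80:240,230:390,::-1],None,fx=3.7,fy=3.7,interpolation=cv2.INTER_CUBIC))
E
```

```text
top tray green 144 [180.8 190. ] mean [522.9 138. ] rect [524.7 138.9] [ 28.7 132.9] 12.4
top tray gold 96 [122.  191.7] mean [515.5 287.5] rect [515.9 288.8] [53.4 54.5] 123.0
top tray gold 61 [121.4 191.6] mean [515.6 288.9] rect [516.  287.6] [33.5 35.7] 124.2
top bench green 202 [352.3 161.8] mean [ 602.3 -299.3] rect [ 602.6 -299.2] [19.4 70.1] 13.4
top bench gold 223 [267.2 152.7] mean [621.  -81.5] rect [620.1 -81. ] [40.8 41.6] 40.2
scene bench green 140 [252.9 250.2] mean [ 607.3 -304.5] rect [ 606.7 -303.9] [22.  72.2] 11.8
scene bench gold 149 [322.9 231.3] mean [632.1 -86.9] rect [630.7 -85.9] [35.9 59.4] 146.3
```

View pics/crop1.png

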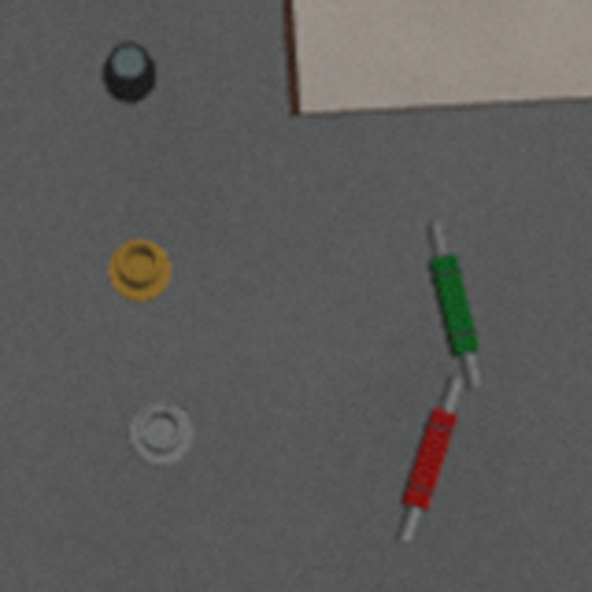

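The crop confirms the choice: brass housing at crop (140,268), steel below it at (160,433), green gauge at (455,305). The green gauge's pin tip is close to the red one's. I'll move above the brass housing for a wrist look.

```bash
python3 -m jog '[{"grip":6,"dx":-25.9,"dy":0,"dz":55.4,"spin":8},{"grip":6,"dx":-25.9,"dy":0,"dz":55.4,"spin":8},{"grip":6,"dx":-25.9,"dy":0,"dz":55.4,"spin":8},{"grip":6,"dx":-25.9,"dy":0,"dz":55.4,"spin":8},{"grip":6,"dx":-25.9,"dy":0,"dz":55.4,"spin":8},{"grip":6,"dx":-25.9,"dy":0,"dz":55.4,"spin":8},{"grip":6,"dx":-25.9,"dy":0,"dz":55.4,"spin":8},{"grip":6,"dx":-25.9,"dy":0,"dz":55.4,"spin":8},{"grip":6,"dx":-25.9,"dy":0,"dz":55.4,"spin":8},{"grip":6,"dx":-25.9,"dy":0,"dz":55.4,"spin":8},{"grip":6,"dx":-25.9,"dy":0,"dz":55.4,"spin":8},{"grip":6,"dx":-25.9,"dy":0,"dz":55.4,"spin":8},{"grip":6,"dx":-25.9,"dy":0,"dz":55.4,"spin":8},{"grip":6,"dx":-25.9,"dy":0,"dz":55.4,"spin":8}]' 20
python3 - <<'E'
from h import *
print(monitor.read_state()["eef_pos"],monitor.read_state()["eef_rot"])
c=cam("wrist"); cv2.imwrite("pics/w1.png",c["color"][...,::-1])
print("cam pos",-c["R"].T@c["tvec"],"TCP px",proj(c,monitor.read_state()["eef_pos"]))
for a,ce,P in blobs(c,*GOLD,amin=100):
    print(a,ce)
    for z in(6,34):
        ct,wh,an=axis(cast(c,P,z)); print(z,ct,wh)
E
```

```text
clock: 1.95
eef_pos: [620.0, -83.1, 189.1]
eef_rot: [-1.57, -0.0, -1.36]
wrist_force: [0.0, -0.5, -0.2]
finger_gap: 60.0
[619.9819665  -83.11166463 189.08778027] [-1.57043973e+00 -1.63223452e-04 -1.35985594e+00]
cam pos [703.8635869  -64.92878834 384.6398167 ] TCP px [[277.23863804 250.97421016]]
1125 [275.45688889 180.47733333]
6 [625.57971191 -79.75760651] [42.09389114379883, 42.75595474243164]
34 [631.36853027 -78.66106415] [38.98107147216797, 39.594234466552734]
940 [143.69680851 366.51276596]
6 [337.94216919  38.40155792] [31.3465576171875, 116.10777282714844]
34 [365.00164795  30.76039124] [29.028514862060547, 107.52173614501953]
883 [410.59343148 366.69195923]
6 [ 412.98324585 -309.40515137] [30.91019058227539, 115.49711608886719]
34 [ 434.49353027 -291.32635498] [28.624412536621094, 106.95621490478516]
184 [463.30978261 418.58152174]
6 [ 345.16552734 -415.99401855] [1.822866678237915, 151.0264434814453]
34 [ 371.69085693 -390.03311157] [1.6880669593811035, 139.8582305908203]
```

View pics/w1.png

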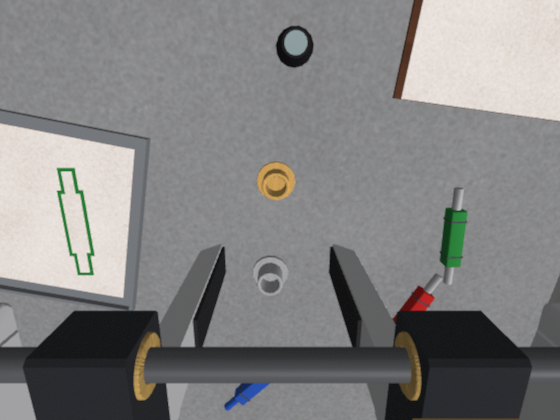

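Wrist view: the brass housing is at (275,180), centred between the fingers, with the steel one below it at (270,275). The wrist and top estimates differ by a few mm, so I'll go lower and look again.

```bash
python3 -m jog '[{"grip":6,"dx":-0.2,"dy":6,"dz":0.5,"spin":0},{"grip":6,"dx":-0.2,"dy":12,"dz":0.5,"spin":0},{"grip":6,"dx":-0.2,"dy":12,"dz":0.5,"spin":0},{"grip":6,"dx":-0.2,"dy":12,"dz":0.5,"spin":0}]'
python3 - <<'E'
from h import *
s=monitor.read_state();print(s["eef_pos"])
for n,roi in(("wrist",(180,150,380,330)),("top",(240,120,380,240))):
  c=cam(n)
  if n=="wrist": cv2.imwrite("pics/w2.png",c["color"][...,::-1])
  print(n,"cam",(-c["R"].T@c["tvec"]).round(),"grasp px",proj(c,[s["eef_pos"]]))
  for a,ce,P in blobs(c,*GOLD,amin=60,roi=roi):
    print(a,ce,P.min(0),P.max(0),[(z,axis(cast(c,P,z))[:2]) for z in(6,)])
E
```

```text
clock: 2.5
eef_pos: [626.0, -79.7, 71.5]
eef_rot: [-1.568, -0.001, -1.359]
wrist_force: [0.7, -0.1, 0.9]
finger_gap: 60.0
[625.99985613 -79.7028862   71.54945274]
wrist cam [709. -61. 267.] grasp px [[277.463508   251.11717276]]
2320 [277.40387931 219.74482759] [251 192] [304 249] [(6, (array([624.84094238, -80.87651062]), [42.94370651245117, 46.86674499511719]))]
top cam [ 377. -110. 1026.] grasp px [[266.00685811 145.54369385]]
```

View pics/w2.png

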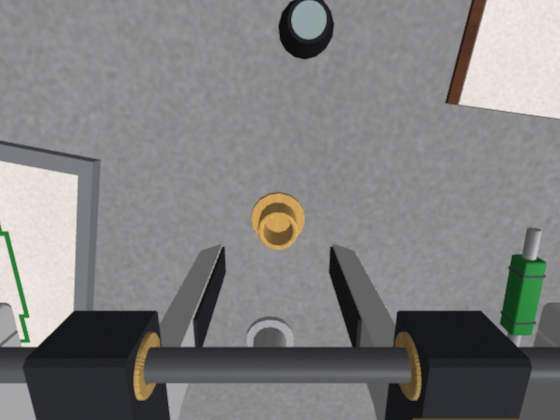

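```bash
python3 - <<'E'
from h import *
c=cam("wrist")
print(cast(c,[[277.5,230.5],[277.5,249],[258,230.5],[297,230.5]],34)); print("flange far edge",cast(c,[[277.5,192],[251,217],[304,217]],6))
P=blobs(c,*GOLD,amin=60,roi=(180,150,380,330))[0][2]
hull=cv2.convexHull(P.astype(np.int32))[:,0]; up=hull[hull[:,1]<216]; W=cast(c,up,6)
A=np.c_[2*W,np.ones(len(W))]; s=np.linalg.lstsq(A,(W**2).sum(1),rcond=None)[0]; print("circle",s[:2],np.sqrt(s[2]+s[:2]@s[:2]))
v=c["hsv"][205:255:2,277]; print(v.tolist())
E
```

```text
[[626.1021444  -79.79680858]
 [611.82886331 -82.89070587]
 [623.09251858 -65.86346387]
 [629.11204597 -93.73142991]]
flange far edge [[ 647.78195481  -75.16295596]
 [ 622.95104678  -58.61185591]
 [ 632.00453664 -100.51907509]]
circle [626.59446021 -79.71250709] 21.235643994204942
[[19, 141, 101], [18, 141, 103], [19, 143, 102], [19, 141, 101], [19, 142, 185], [18, 143, 207], [18, 143, 207], [18, 143, 209], [18, 143, 209], [18, 143, 209], [18, 142, 208], [18, 141, 208], [18, 142, 208], [18, 141, 196], [18, 142, 106], [18, 142, 106], [19, 142, 106], [19, 141, 105], [18, 141, 107], [18, 142, 106], [18, 143, 166], [19, 143, 212], [18, 102, 190], [105, 4, 144], [120, 4, 145]]
```

Centred within 0.5 mm (the housing fits at 626.4, −79.7), so I'll descend and grip.

```bash
python3 -m jog '[{"grip":6,"dx":0,"dy":3,"dz":0,"spin":0},{"grip":6,"dx":0,"dy":4.6,"dz":0,"spin":0},{"grip":6,"dx":0,"dy":5.4,"dz":0,"spin":0},{"grip":6,"dx":0,"dy":5.4,"dz":0,"spin":0},{"grip":2.5,"dx":0,"dy":5.4,"dz":0,"spin":0},{"grip":2.5,"dx":0,"dy":5.4,"dz":0,"spin":0},{"grip":2.5,"dx":0,"dy":5.4,"dz":0,"spin":0},{"grip":2.5,"dx":0,"dy":5.4,"dz":0,"spin":0},{"grip":2.5,"dx":0,"dy":5.4,"dz":0,"spin":0},{"grip":2.5,"dx":0,"dy":5.4,"dz":0,"spin":0}]' 25
```

```text
clock: 3.9
eef_pos: [624.9, -79.3, 15.0]
eef_rot: [-1.57, -0.0, -1.359]
wrist_force: [-0.9, -0.3, 4.8]
finger_gap: 27.8
```

```bash
python3 -m jog '[{"grip":2.5,"dx":0,"dy":-1,"dz":0,"spin":0},{"grip":2.5,"dx":0,"dy":-3,"dz":0,"spin":0},{"grip":2.5,"dx":0,"dy":-6,"dz":0,"spin":0},{"grip":2.5,"dx":0,"dy":-8,"dz":0,"spin":0},{"grip":2.5,"dx":0,"dy":-8,"dz":0,"spin":0}]'
python3 - <<'E'
from h import *
s=monitor.read_state();print(s["eef_pos"],s["wrist_force"])
c=cam("wrist"); cv2.imwrite("pics/w3.png",c["color"][120:330,140:420,::-1])
E
```

```text
clock: 4.53
eef_pos: [625.7, -79.4, 97.3]
eef_rot: [-1.567, -0.001, -1.359]
wrist_force: [-0.3, -0.2, -1.7]
finger_gap: 27.7
[625.73847134 -79.378592    97.33615969] [-0.31304752 -0.21483242 -1.68807444]
```

View pics/w3.png

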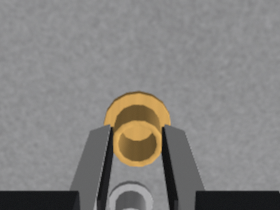

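Held upright between the pads, with the flange at about (277,215) in the full image. I'll carry it to the gold ring and look from above.

```bash
python3 -m jog '[{"grip":2.5,"dx":-3,"dy":-2,"dz":-0.2,"spin":0},{"grip":2.5,"dx":-8,"dy":-5,"dz":-0.6,"spin":0},{"grip":2.5,"dx":-14,"dy":-5.3,"dz":-1.1,"spin":0},{"grip":2.5,"dx":-20,"dy":-5.3,"dz":-1.6,"spin":0},{"grip":2.5,"dx":-26,"dy":-5.3,"dz":-2.1,"spin":0},{"grip":2.5,"dx":-32,"dy":-5.3,"dz":-2.6,"spin":0},{"grip":2.5,"dx":-36,"dy":-5.3,"dz":-2.9,"spin":0},{"grip":2.5,"dx":-38.2,"dy":-5.3,"dz":-3.1,"spin":0},{"grip":2.5,"dx":-38.2,"dy":-5.3,"dz":-3.1,"spin":0},{"grip":2.5,"dx":-38.2,"dy":-5.3,"dz":-3.1,"spin":0},{"grip":2.5,"dx":-38.2,"dy":-5.3,"dz":-3.1,"spin":0}]'
cat >> h.py <<'E'
def circ(W):
    s=np.linalg.lstsq(np.c_[2*W,np.ones(len(W))],(W**2).sum(1),rcond=None)[0]; return s[:2],np.sqrt(s[2]+s[:2]@s[:2])
E
python3 - <<'E'
from h import *
s=monitor.read_state();p=s["eef_pos"];print(p,s["eef_rot"])
c=cam("wrist"); cv2.imwrite("pics/w4.png",c["color"][...,::-1])
for a,ce,P in blobs(c,*GOLD,amin=40,roi=(150,60,400,310)):
    print(a,ce.round(1),P.min(0),P.max(0))
    h=cv2.convexHull(P.astype(np.int32))[:,0]; up=h[h[:,1]<ce[1]]
    print(" floor fit all",circ(cast(c,P,4)),"held flange upper-hull",circ(cast(c,up,p[2]-15+6)))
E
```

```text
clock: 5.95
eef_pos: [514.6, 286.5, 147.7]
eef_rot: [-1.571, -0.0, -1.36]
wrist_force: [-0.4, 0.3, -1.3]
finger_gap: 27.5
[514.55459129 286.50742692 147.66785078] [-1.57094656e+00 -8.01539134e-05 -1.36021107e+00]
4394 [276.7 236.6] [244 166] [309 286]
 floor fit all (array([475.02689988, 279.40033548]), np.float64(37.33635179726312)) held flange upper-hull (array([548.76158903, 295.17555954]), np.float64(16.60842567418231))
```

View pics/w4.png

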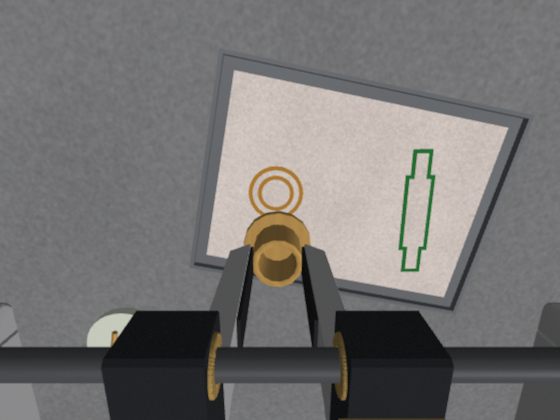

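Above the tray: ring centre at about (276,193), the held flange's far edge at about row 212, the green outline centred at about (417,210). Now the numbers.

```bash
python3 - <<'E'
from h import *
s=monitor.read_state();p=s["eef_pos"];yaw=s["eef_rot"][2]
X=np.array([np.cos(yaw),np.sin(yaw)]);Z=np.array([-np.sin(yaw),np.cos(yaw)])
c=cam("wrist")
m=cv2.inRange(c["hsv"],(10,60,60),(32,255,255)); P=np.argwhere(m[150:207,235:320])[:,::-1]+[235,150]
W=cast(c,P,4); ct=cast(c,[[276,192.5]],4)[0]
for _ in range(4):
    r=np.linalg.norm(W-ct,axis=1); o=W[(r>23)&(r<32)]; ct,R=circ(o)
print("ring outer fit",ct,R); r=np.linalg.norm(W-ct,axis=1); i=W[(r>14)&(r<21)]; print("inner",circ(i))
# held flange: boundary above row 235
E=[]
for x in range(246,308,2):
    col=np.where(m[205:250,x])[0]
    g=c["hsv"][205:250,x]
    k=[y for y in range(222,250) if m[y,x] and not m[y-1,x]]
    if k: E.append((x,k[0]-.5))
E=np.array(E,float); print(E.tolist()[:30])
zf=p[2]-15+6
if len(E)>4: print("flange",circ(cast(c,E,zf)))
print("TCP",p, "nominal flange top z",zf,"far-edge point",cast(c,[[277,212]],zf))
B=[b for b in blobs(c,(40,60,20),(85,255,255),amin=60,roi=(390,130,450,290))]
for a,ce,Q in B: print("bar",a,axis(cast(c,Q,4)))
cv2.imwrite("pics/w4c.png",cv2.resize(c["color"][155:295,215:340,::-1],None,fx=4,fy=4,interpolation=cv2.INTER_CUBIC))
E
```

```text
ring outer fit [515.97791798 288.92270891] 25.960981708778284
inner (array([515.91909565, 288.93481562]), np.float64(16.498788034106227))
[[246.0, 232.5], [248.0, 227.5], [250.0, 224.5], [252.0, 222.5], [302.0, 221.5], [304.0, 224.5], [306.0, 227.5]]
flange (array([516.69345879, 287.31841206]), np.float64(21.08580282388124))
TCP [514.49852732 286.64497529 147.74048734] nominal flange top z 138.74048733887363 far-edge point [[536.71516123 291.70970474]]
bar 894 (array([525.32452393, 140.59509277]), [29.296510696411133, 133.23822021484375], np.float64(12.4463384260427))
```

View pics/w4c.png

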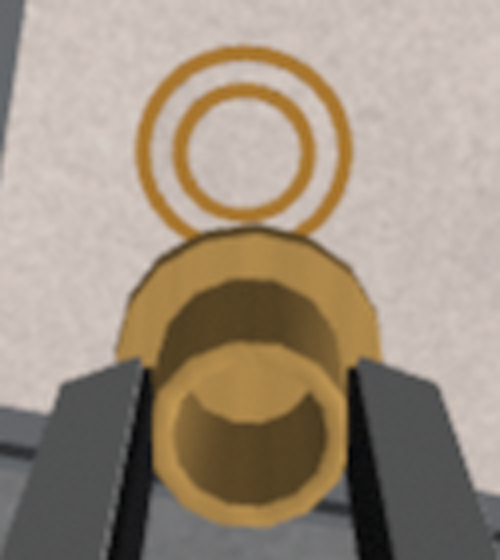

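Ring at (516.0, 288.8) from both views. I'll lower to just above the floor and compare flange and ring there.

```bash
python3 -m jog '[{"grip":2.5,"dx":-0.2,"dy":3,"dz":0.05,"spin":0},{"grip":2.5,"dx":-0.2,"dy":7,"dz":0.05,"spin":0},{"grip":2.5,"dx":-0.2,"dy":10,"dz":0.05,"spin":0},{"grip":2.5,"dx":-0.2,"dy":12,"dz":0.05,"spin":0},{"grip":2.5,"dx":-0.2,"dy":12,"dz":0.05,"spin":0},{"grip":2.5,"dx":-0.2,"dy":12,"dz":0.05,"spin":0},{"grip":2.5,"dx":-0.2,"dy":12,"dz":0.05,"spin":0}]'
python3 - <<'E'
from h import *
print(monitor.read_state()["eef_pos"])
c=cam("wrist")
cv2.imwrite("pics/w5c.png",cv2.resize(c["color"][180:300,215:340,::-1],None,fx=4.5,fy=4.5,interpolation=cv2.INTER_CUBIC))
E
```

```text
clock: 6.92
eef_pos: [514.7, 289.9, 28.9]
eef_rot: [-1.569, 0.0, -1.359]
wrist_force: [0.2, -0.3, -1.0]
finger_gap: 27.8
[514.67922864 289.87821222  28.89478304]
```

View pics/w5c.png

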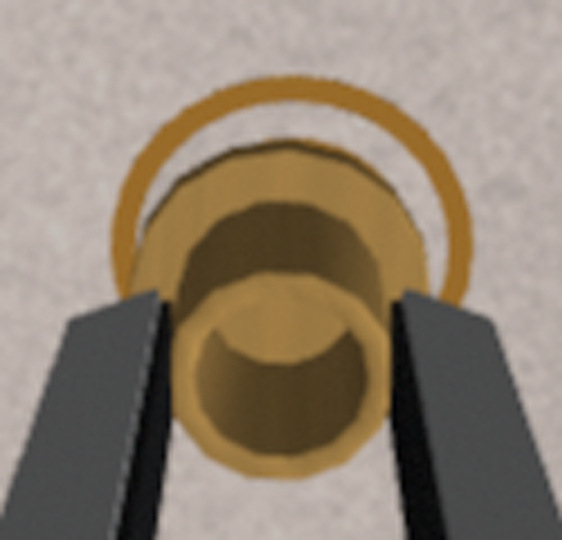

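The flange sits about 1.6 mm too far left (+y) in the ring. Checking the other axis by ray casting.

```bash
python3 - <<'E'
from h import *
s=monitor.read_state();p=s["eef_pos"];yaw=s["eef_rot"][2]
X=np.array([np.cos(yaw),np.sin(yaw)]);Z=np.array([-np.sin(yaw),np.cos(yaw)])
c=cam("wrist"); px=lambda x,y:[x/4.5+215-.4,y/4.5+180-.4]
f=lambda q,z:(lambda w:(w@X,w@Z))(cast(c,[q],z)[0])
print("TCP",p[:2]@X,p[:2]@Z,p)
print("ring far -28:",f(px(292,76),4)[1]-28,"ring LR",(f(px(111,240),4)[0]+f(px(474,240),4)[0])/2)
print("flange far -22:",f(px(285,149),p[2]-9)[1]-22,"LR",(f(px(133,270),p[2]-9)[0]+f(px(428,270),p[2]-9)[0])/2)
print("rim", f(px(281,375),p[2]+19), "near-edge+15",f(px(281,478),p[2]+19)[1]+15)
m=np.array([515.97,288.9]);print("ring earlier",m@X,m@Z)
E
```

```text
TCP -175.0426586557199 564.0409227924566 [514.55261635 289.85806862  28.71658646]
ring far -28: 564.8766537459406 ring LR -173.54902901555093
flange far -22: 564.3710644128482 LR -175.3697248991905
rim (np.float64(-175.26137265792107), np.float64(565.1028766422911)) near-edge+15 565.5269916634758
ring earlier -173.80768168830147 565.2248585175091
```

Only dx needs correcting (+1.7 mm). I'll lower the housing.

```bash
python3 -m jog '[{"grip":2.5,"dx":0.17,"dy":0,"dz":0.03,"spin":0},{"grip":2.5,"dx":0.17,"dy":0.3,"dz":0.03,"spin":0},{"grip":2.5,"dx":0.17,"dy":0.6,"dz":0.03,"spin":0},{"grip":2.5,"dx":0.17,"dy":0.8,"dz":0.03,"spin":0},{"grip":2.5,"dx":0.17,"dy":0.9,"dz":0.03,"spin":0},{"grip":2.5,"dx":0.17,"dy":0.95,"dz":0.03,"spin":0},{"grip":2.5,"dx":0.17,"dy":0.95,"dz":0.03,"spin":0}]'
```

```text
clock: 7.9
eef_pos: [514.8, 288.2, 19.0]
eef_rot: [-1.571, 0.0, -1.358]
wrist_force: [-4.3, -1.8, 8.5]
finger_gap: 27.9
```

It touches down with light contact. Releasing and rising.

```bash
python3 -m jog '[{"grip":3.2,"dx":0,"dy":-0.05,"dz":0,"spin":0},{"grip":5,"dx":0,"dy":-0.05,"dz":0,"spin":0},{"grip":6,"dx":0,"dy":-0.05,"dz":0,"spin":0},{"grip":6,"dx":0,"dy":-0.05,"dz":0,"spin":0},{"grip":6,"dx":0,"dy":-0.05,"dz":0,"spin":0},{"grip":6,"dx":0,"dy":-2,"dz":0,"spin":0},{"grip":6,"dx":0,"dy":-6,"dz":0,"spin":0},{"grip":6,"dx":0,"dy":-12,"dz":0,"spin":0},{"grip":6,"dx":0,"dy":-14,"dz":0,"spin":0},{"grip":6,"dx":0,"dy":-14,"dz":0,"spin":0},{"grip":6,"dx":0,"dy":-14,"dz":0,"spin":0}]'
python3 - <<'E'
from h import *
s=monitor.read_state();p=s["eef_pos"];print(p)
c=cam("wrist"); cv2.imwrite("pics/w6c.png",cv2.resize(c["color"][130:250,205:345,::-1],None,fx=4,fy=4,interpolation=cv2.INTER_CUBIC))
E
```

```text
clock: 9.28
eef_pos: [514.3, 287.9, 157.4]
eef_rot: [-1.572, -0.0, -1.359]
wrist_force: [0.6, -0.8, 0.3]
finger_gap: 60.0
[514.32334034 287.89608752 157.43591778]
```

View pics/w6c.png

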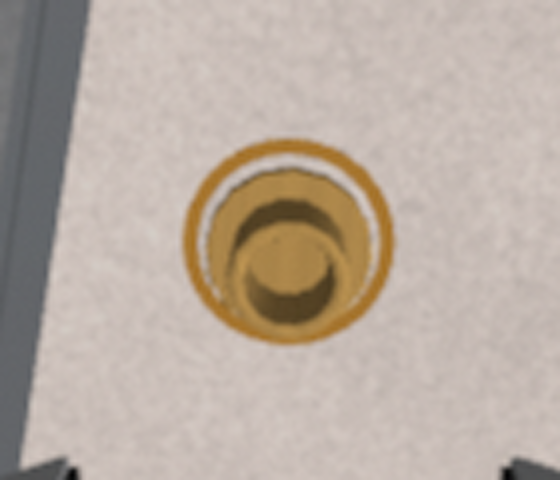

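The housing stands inside the ring, laterally centred (crop column 289 for both). I'll quantify the fore-aft offset.

```bash
python3 - <<'E'
from h import *
c=cam("wrist"); H=c["hsv"].astype(int)
m=cv2.inRange(c["hsv"],(10,85,30),(30,255,255))
c0=cast(c,[[289/4+205,241/4+130]],4)[0]
out=[];fl=[];top=[]
th=np.radians(np.arange(-60,61,4))
# sample radially in image from ring centre, upper half
u0=np.array([289/4+205-.4,241/4+130-.4]); big=cv2.GaussianBlur(c["color"],(0,0),.4)
for t in th:
    d=np.array([np.sin(t),-np.cos(t)]); r=np.arange(8,34,.1); q=(u0+r[:,None]*d).astype(np.float32)
    rgb=cv2.remap(c["color"],q[None,:,0],q[None,:,1],cv2.INTER_LINEAR)[0].astype(int)
    sat=rgb[:,0]-rgb[:,2]   # gold: large
    g=sat>45; e=np.where(np.diff(g.astype(int)))[0]
    # last falling = ring outer; last rising = ring inner edge
    ro=[r[i] for i in e if not g[i+1]]; ri=[r[i] for i in e if g[i+1]]
    if len(ro)>=2 and ri: out.append(u0+ro[-1]*d); fl.append(u0+ro[-2]*d)
print(len(out)); print("ring",circ(cast(c,out,4)))
for z in (4,10): print("flange z",z,circ(cast(c,fl,z)))
t=cam("top"); 
for a,ce,P in blobs(t,*GOLD,amin=10,roi=(95,145,212,230)):print("top",a,ce)
E
```

```text
31
ring (array([515.75200224, 288.82016614]), np.float64(28.23251182665485))
flange z 4 (array([513.94723232, 288.26737983]), np.float64(21.888463919889805))
flange z 10 (array([515.40400357, 288.57773773]), np.float64(21.51155338371181))
top 355 [121.78309859 191.86478873]
```

Offset is 0.4–1.9 mm depending on which edge was caught, which is fine for now; I'll recheck at the end. Moving above the green gauge.

```bash
python3 -m jog '[{"grip":5,"dx":3,"dy":0,"dz":-0.2,"spin":0},{"grip":5,"dx":9,"dy":0,"dz":-0.6,"spin":0},{"grip":5,"dx":15,"dy":0,"dz":-1,"spin":0},{"grip":5,"dx":21,"dy":0,"dz":-1.4,"spin":0},{"grip":5,"dx":27,"dy":0,"dz":-1.8,"spin":0},{"grip":5,"dx":33,"dy":0,"dz":-2.2,"spin":0},{"grip":5,"dx":39,"dy":0,"dz":-2.6,"spin":0},{"grip":5,"dx":45,"dy":0,"dz":-3,"spin":0},{"grip":5,"dx":51,"dy":0,"dz":-3.4,"spin":0},{"grip":5,"dx":56,"dy":0,"dz":-3.8,"spin":0},{"grip":5,"dx":59.2,"dy":0,"dz":-4,"spin":0},{"grip":5,"dx":59.2,"dy":0,"dz":-4,"spin":0},{"grip":5,"dx":59.2,"dy":0,"dz":-4,"spin":0},{"grip":5,"dx":59.2,"dy":0,"dz":-4,"spin":0}]'
python3 - <<'E'
from h import *
s=monitor.read_state();p=s["eef_pos"];yaw=s["eef_rot"][2];print(p,np.degrees(yaw))
X=np.array([np.cos(yaw),np.sin(yaw)]);Z=np.array([-np.sin(yaw),np.cos(yaw)])
c=cam("wrist"); cv2.imwrite("pics/w7.png",c["color"][...,::-1])
for a,ce,P in blobs(c,(40,60,20),(85,255,255),amin=100,roi=(150,60,420,300)):
    ct,wh,an=axis(cast(c,P,18)); d=ct-p[:2]
    print(a,ce,"ctr",ct,wh,an,"dx,dz mm",d@X,d@Z)
    lo=np.argmax(P[:,1]);print(P.min(0),P.max(0))
E
```

```text
clock: 11.18
eef_pos: [600.5, -297.9, 158.3]
eef_rot: [-1.571, 0.0, -1.357]
wrist_force: [-0.2, 0.9, 0.3]
finger_gap: 50.1
[ 600.50621632 -297.86436752  158.2986173 ] -77.77267105633732
232 [278.19396552 163.88362069] ctr [ 632.53546143 -292.00653076] [12.942601203918457, 16.948734283447266] 98.96099937617389 dx,dz mm 1.058553574457969 32.543298196775005
[270 157] [287 170]
888 [279.20608108 197.46509009] ctr [ 597.5690918  -300.45117188] [17.500268936157227, 55.42756652832031] 14.355271458232778 dx,dz mm 1.9060661802374232 -3.4183576458090843
[270 172] [288 224]
```

View pics/w7.png

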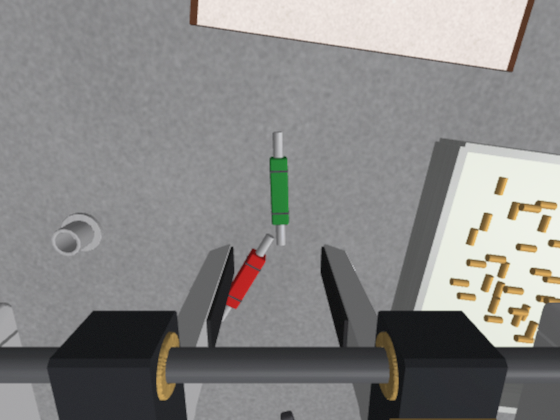

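Green handle at (279,190) between the jaws; the red gauge is below-left at (245,280), clear of the fingers. The handle centre is about +1.6 mm in dx and +4 mm in dz, at 13.6°. Descending to grip.

```bash
python3 -m jog '[{"grip":5,"dx":0.16,"dy":4,"dz":0.4,"spin":-1.4},{"grip":5,"dx":0.16,"dy":9,"dz":0.4,"spin":-1.4},{"grip":5,"dx":0.16,"dy":12,"dz":0.4,"spin":-1.4},{"grip":5,"dx":0.16,"dy":13.8,"dz":0.4,"spin":-1.4},{"grip":5,"dx":0.16,"dy":14.6,"dz":0.4,"spin":-1.4},{"grip":5,"dx":0.16,"dy":14.6,"dz":0.4,"spin":-1.4},{"grip":5,"dx":0.16,"dy":14.6,"dz":0.4,"spin":-1.4},{"grip":1.5,"dx":0.16,"dy":14.6,"dz":0.4,"spin":-1.4},{"grip":1.5,"dx":0.16,"dy":14.6,"dz":0.4,"spin":-1.4},{"grip":1.5,"dx":0.16,"dy":14.6,"dz":0.4,"spin":-1.4},{"grip":1.5,"dx":0.16,"dy":14.6,"dz":0.4,"spin":-1.4},{"grip":1.5,"dx":0.16,"dy":14.6,"dz":0.4,"spin":-1.4},{"grip":1.5,"dx":0.16,"dy":14.6,"dz":0.4,"spin":-1.4}]' 25
```

```text
clock: 12.85
eef_pos: [604.6, -299.8, 12.2]
eef_rot: [-1.571, 0.0, -1.334]
wrist_force: [-0.9, 0.2, -0.1]
finger_gap: 15.0
```

The gap reads exactly the commanded 15 mm, so I'll close further to make sure the force is applied before lifting.

```bash
python3 -m jog '[{"grip":0.8,"dx":0,"dy":0,"dz":0,"spin":0},{"grip":0.8,"dx":0,"dy":0,"dz":0,"spin":0},{"grip":0.8,"dx":0,"dy":-0.5,"dz":0,"spin":0},{"grip":0.8,"dx":0,"dy":-2,"dz":0,"spin":0},{"grip":0.8,"dx":0,"dy":-5,"dz":0,"spin":0},{"grip":0.8,"dx":0,"dy":-8,"dz":0,"spin":0},{"grip":0.8,"dx":0,"dy":-8,"dz":0,"spin":0},{"grip":0.8,"dx":0,"dy":-8,"dz":0,"spin":0}]'
python3 - <<'E'
from h import *
s=monitor.read_state();p=s["eef_pos"];yaw=s["eef_rot"][2];print(p,np.degrees(yaw),s["wrist_force"])
c=cam("wrist"); cv2.imwrite("pics/w8.png",c["color"][100:340,120:440,::-1])
E
```

```text
clock: 13.85
eef_pos: [604.3, -299.6, 91.8]
eef_rot: [-1.571, 0.0, -1.334]
wrist_force: [0.1, 0.1, -0.8]
finger_gap: 7.9
[ 604.32016675 -299.62699387   91.84748239] -76.44113223685946 [ 0.11431283  0.13695459 -0.75635368]
```

View pics/w8.png

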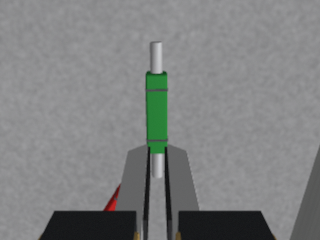

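The handle's image is still 81 px long, which matches the bench height, and the gap is 7.9 mm, so the gauge was not lifted. I'll check where it is now.

```bash
python3 - <<'E'
from h import *
s=monitor.read_state();p=s["eef_pos"];yaw=s["eef_rot"][2]
X=np.array([np.cos(yaw),np.sin(yaw)]);Z=np.array([-np.sin(yaw),np.cos(yaw)])
c=cam("wrist")
m=cv2.inRange(c["hsv"],(40,60,20),(85,255,255)); P=np.argwhere(m[150:262,240:320])[:,::-1]+[240,150]
for z in(18,98): ct,wh,an=axis(cast(c,P,z)); d=ct-p[:2]; print(z,ct,wh,an,"dx dz",d@X,d@Z)
t=cam("top"); print("top cam",-t["R"].T@t["tvec"])
for a,ce,P in blobs(t,*GREEN,amin=60,roi=(300,100,400,240)): print("top",a,ce,axis(cast(t,P,18)))
E
```

```text
18 [ 605.51330566 -298.46060181] [17.296438217163086, 71.27511596679688] 14.22903037416765 dx dz -0.7018192476448826 1.5642937891378452
98 [ 630.03314209 -292.78564453] [12.147353172302246, 50.05671691894531] 14.22903037416765 dx dz -0.4711280272353626 26.731222485055508
top cam [ 377.47073789 -110.13525329 1026.03238307]
```

The gauge is still on the bench at (605.5, −298.5), 14.2°: the tips caught only the rounded top. I'll go deeper, with tips about 1 mm off the bench, and read the gap before lifting.

```bash
python3 -m jog '[{"grip":5,"dx":-0.07,"dy":0,"dz":0.16,"spin":-0.5},{"grip":5,"dx":-0.07,"dy":0,"dz":0.16,"spin":-0.5},{"grip":5,"dx":-0.07,"dy":2,"dz":0.16,"spin":-0.5},{"grip":5,"dx":-0.07,"dy":5,"dz":0.16,"spin":-0.5},{"grip":5,"dx":-0.07,"dy":7,"dz":0.16,"spin":-0.5},{"grip":5,"dx":-0.07,"dy":7.8,"dz":0.16,"spin":-0.5},{"grip":5,"dx":-0.07,"dy":8.1,"dz":0.16,"spin":-0.5},{"grip":5,"dx":-0.07,"dy":8.25,"dz":0.16,"spin":-0.5},{"grip":5,"dx":-0.07,"dy":8.25,"dz":0.16,"spin":-0.5},{"grip":5,"dx":-0.07,"dy":8.25,"dz":0.16,"spin":-0.5}]'
python3 -m jog '[{"grip":1.7,"dx":0,"dy":0,"dz":0,"spin":0},{"grip":1.7,"dx":0,"dy":0,"dz":0,"spin":0},{"grip":1.7,"dx":0,"dy":0,"dz":0,"spin":0},{"grip":1.7,"dx":0,"dy":0,"dz":0,"spin":0},{"grip":1.7,"dx":0,"dy":0,"dz":0,"spin":0}]' 25
python3 -m jog '[{"grip":1.2,"dx":0,"dy":0,"dz":0,"spin":0},{"grip":1.2,"dx":0,"dy":0,"dz":0,"spin":0}]' 25
```

```text
clock: 15.25
eef_pos: [606.2, -298.8, 10.3]
eef_rot: [-1.57, -0.001, -1.325]
wrist_force: [-0.5, -0.2, -0.4]
finger_gap: 50.0
clock: 15.88
eef_pos: [606.0, -298.7, 9.7]
eef_rot: [-1.571, 0.0, -1.325]
wrist_force: [-0.6, -0.3, -0.2]
finger_gap: 17.2
clock: 16.12
eef_pos: [606.0, -298.7, 9.8]
eef_rot: [-1.571, -0.0, -1.325]
wrist_force: [-0.2, 0.9, -0.3]
finger_gap: 12.1
```

The gap followed the command to 12 mm, so there's no solid grip. My 12 pictures are used up, so I'll continue numerically.

```bash
python3 - <<'E'
from h import *
s=monitor.read_state();p=s["eef_pos"];yaw=s["eef_rot"][2]
X=np.array([np.cos(yaw),np.sin(yaw)]);Z=np.array([-np.sin(yaw),np.cos(yaw)])
c=cam("wrist"); cv2.imwrite("pics/w9.png",c["color"][...,::-1])
print("gap",s["finger_gap"],"tcp px",proj(c,[p,p+[0,0,-8],p+[0,0,11]]).round(1).tolist())
B=blobs(c,(40,60,20),(85,255,255),amin=40,roi=(180,100,380,330))
for a,ce,P in B: print(a,ce.round(1),P.min(0),P.max(0))
Q=np.vstack([b[2] for b in B]);ct,wh,an=axis(cast(c,Q,18)); d=ct-p[:2]; print(ct,wh,an,"dx dz",d@X,d@Z)
# ascii map around tip
m=cv2.inRange(c["hsv"],(40,60,20),(85,255,255)); g=cv2.cvtColor(c["color"],cv2.COLOR_RGB2GRAY)
for r in range(180,300,5): print(r,"".join("G" if m[r,x] else "#" if g[r,x]<45 else "=" if g[r,x]<95 else "." for x in range(220,340,2)))
E
```

```text
gap 12.060979836429988 tcp px [[277.3, 251.1], [277.3, 246.1], [277.3, 258.7]]
730 [276.9 212.4] [262 198] [292 224]
1628 [277.  257.6] [262 227] [291 291]
414 [277.  301.6] [264 294] [290 309]
[ 606.1439209  -298.25180054] [17.484588623046875, 72.51551055908203] 14.18417250026306 dx dz -0.38490032553147596 0.24363300793480464
180 ............................................................
185 ............................................................
190 ............................................................
195 ............................................................
200 ......................GGG........GGG........................
205 .....................GGGGGGGGGGGGGGG........................
210 .....................GGGGGGGGGGGGGGGG.......................
215 .....................GGGGGGGGGGGGGGGG.......................
220 .....................GGGGGGGGGGGGGGG........................
225 .....................===============........................
230 .....................=GGGGGGGGGGGGGG........................
235 .....................=GGGGGGGGGGGGGG........................
240 .....................=GGGGGGGGGGGGGG........................
245 ......................GGGGGGGGGGGGGG........................
250 ......................#GGGGGGGGGGGG#........................
255 ......................#GGGGGGGGGGGG#........................
260 .....................=#GGGGGGGGGGGG#=.......................
265 .....................=#GGGGGGGGGGGG#=.......................
270 .....................=#GGGGGGGGGGGG##.......................
275 .....................##GGGGGGGGGGGG##.......................
280 .....................##GGGGGGGGGGGG##=......................
285 ....................=##GGGGGGGGGGGG##=......................
290 ....................=##GGGGGGGGGGGG##=......................
295 ....................###GGGGGGGGGGGG###......................
```

The handle is exactly between the fingers, but the visible pads intrude on its width. That suggests the pads tilt when squeezing near the tips, and a hard squeeze ejects the gauge. I'll try a gentler grip and a small test lift.

```bash
cat > g.py <<'E'
from h import *
s=monitor.read_state();p=s["eef_pos"];yaw=s["eef_rot"][2]
X=np.array([np.cos(yaw),np.sin(yaw)]);Z=np.array([-np.sin(yaw),np.cos(yaw)])
c=cam("wrist")
Q=np.vstack([b[2] for b in blobs(c,(40,60,20),(85,255,255),amin=40,roi=(180,100,380,330))])
print(p.round(1),"rows",Q[:,1].min(),Q[:,1].max(),"cols",Q[:,0].min(),Q[:,0].max())
for z in (18,p[2]+8): ct,wh,an=axis(cast(c,Q,z)); d=ct-p[:2]; print("z",z,ct.round(1),np.round(wh,1),an.round(1),"yaw+90",(np.degrees(yaw)+90).round(1),"dx dz",(d@X).round(1),(d@Z).round(1))
E
python3 -m jog '[{"grip":1.65,"dx":0,"dy":0.05,"dz":0,"spin":0},{"grip":1.65,"dx":0,"dy":0.05,"dz":0,"spin":0}]' 10
python3 -m jog '[{"grip":1.65,"dx":0,"dy":-0.5,"dz":0,"spin":0},{"grip":1.65,"dx":0,"dy":-1,"dz":0,"spin":0},{"grip":1.65,"dx":0,"dy":-2,"dz":0,"spin":0},{"grip":1.65,"dx":0,"dy":-3,"dz":0,"spin":0},{"grip":1.65,"dx":0,"dy":-3,"dz":0,"spin":0},{"grip":1.65,"dx":0,"dy":-3,"dz":0,"spin":0}]'
python3 g.py
```

```text
clock: 16.42
eef_pos: [605.9, -298.7, 9.2]
eef_rot: [-1.571, 0.0, -1.325]
wrist_force: [0.3, -0.5, 0.4]
finger_gap: 16.4
clock: 17.18
eef_pos: [605.8, -298.7, 39.1]
eef_rot: [-1.571, 0.0, -1.326]
wrist_force: [-0.5, 0.4, 0.2]
finger_gap: 16.4
[ 605.8 -298.7   39.1] rows 187 286 cols 264 290
z 18 [ 605.8 -298.5] [17.4 72.4] 14.0 yaw+90 14.1 dx dz -0.2 -0.0
z 47.09516104670349 [ 617.  -295.7] [15.1 62.6] 14.0 yaw+90 14.1 dx dz -0.1 11.5
```

Still not held. I'll do a low-force probe: close toward 10 mm at 4 N and see where the fingers stall.

```bash
python3 -m jog '[{"grip":4,"dx":0,"dy":0,"dz":0,"spin":0},{"grip":4,"dx":0,"dy":1.5,"dz":0,"spin":0},{"grip":4,"dx":0,"dy":2.5,"dz":0,"spin":0},{"grip":4,"dx":0,"dy":2.95,"dz":0,"spin":0},{"grip":4,"dx":0,"dy":2.95,"dz":0,"spin":0}]' 4
python3 -m jog '[{"grip":1,"dx":0,"dy":0,"dz":0,"spin":0},{"grip":1,"dx":0,"dy":0,"dz":0,"spin":0}]' 4
python3 -m jog '[{"grip":1,"dx":0,"dy":0,"dz":0,"spin":0},{"grip":1,"dx":0,"dy":0,"dz":0,"spin":0}]' 4
python3 - <<'E'
from h import *
for n,r in(("wrist",None),("scene",None)):
    c=cam(n); p=monitor.read_state()["eef_pos"]; yaw=monitor.read_state()["eef_rot"][2]
    X=np.array([np.cos(yaw),np.sin(yaw),0]); Z=np.array([-np.sin(yaw),np.cos(yaw),0])
    G=np.array([605.8,-298.5,0])
    if n=="wrist":
        q=np.array([G+s*9*X+k*Z+[0,0,18] for k in(35,8,0,-8,-35) for s in(-1,1)]); print("handle top edges px",proj(c,q).round(0).tolist())
        m=cv2.inRange(c["hsv"],(40,60,20),(85,255,255)); g=cv2.cvtColor(c["color"],cv2.COLOR_RGB2GRAY)
        for y in range(198,318,6): print(y,"".join("G" if m[y,x] else "#" if g[y,x]<45 else "=" if g[y,x]<95 else "." for x in range(230,326)))
    else:
        print("TCP px",proj(c,[p,G+[0,0,9]]))
        m=cv2.inRange(c["hsv"],(40,60,20),(85,255,255))
        print([(a,ce.round(1),P.min(0),P.max(0)) for a,ce,P in blobs(c,*GREEN,amin=8,roi=(220,200,345,275))])
E
```

```text
clock: 17.85
eef_pos: [605.8, -298.6, 9.2]
eef_rot: [-1.571, 0.0, -1.325]
wrist_force: [0.9, 0.2, 0.5]
finger_gap: 40.0
clock: 18.1
eef_pos: [606.2, -298.8, 10.2]
eef_rot: [-1.57, -0.0, -1.325]
wrist_force: [0.2, -0.2, -0.1]
finger_gap: 23.7
clock: 18.35
eef_pos: [606.0, -298.7, 9.8]
eef_rot: [-1.571, -0.0, -1.326]
wrist_force: [0.4, 0.3, -0.1]
finger_gap: 10.6
handle top edges px [[261.0, 201.0], [293.0, 201.0], [262.0, 245.0], [292.0, 245.0], [262.0, 257.0], [292.0, 257.0], [262.0, 269.0], [292.0, 269.0], [263.0, 308.0], [291.0, 308.0]]
198 ..................................=GGGG=................GGGG....................................
204 ................................=GGGGGGGGGGGGGGGGGGGGGGGGGGGGG..................................
210 ................................GGGGGGGGGGGGGGGGGGGGGGGGGGGGGGG.................................
216 ................................GGGGGGGGGGGGGGGGGGGGGGGGGGGGGG..................................
222 ................................GGGGGGGGGGGGGGGGGGGGGGGGGGGGGG..................................
228 ................................GGGGGGGGGGGGGG
[... 908 characters left out ...]
GGGGGGGGGGGGG####=.................................
288 ................................=####GGGGGGGGGGGGGGGGGGGGG####==................................
294 ...............................==####GGGGGGGGGGGGGGGGGGGGG#####=................................
300 ...............................=####GGGGGGGGGGGGGGGGGGGGGGG####==...............................
306 ..............................==####GGGGGGGGGGGGGGGGGGGGGGG#####=...............................
312 ######################=.......=#####....=..................#####==......=#######################
TCP px [[254.65774268 251.0939003 ]
 [254.71370638 251.20580926]]
[(np.int32(93), array([254.7, 252.6]), array([245, 244]), array([262, 259]))]
```

The fingers overlap the handle silhouette without any force, as if the tips pass above it. I'll test whether the true fingertip height matches the stated 8 mm overhang, using tip spacing and tip row in the earlier wrist images.

```bash
python3 - <<'E'
from h import *
s=monitor.read_state();p=s["eef_pos"];yaw=s["eef_rot"][2];c=cam("wrist")
X=np.array([np.cos(yaw),np.sin(yaw),0]); Z=np.array([-np.sin(yaw),np.cos(yaw),0]);U=np.array([0,0,1.])
for h in range(-10,32,5):
    r=[]
    for k in(8,0):
        q=proj(c,[p+h*U+k*Z-30*X,p+h*U+k*Z+30*X]); r+= [q[0].round(1).tolist(),round(q[1,0]-q[0,0],1)]
    print(h,r)
im=cv2.cvtColor(cv2.imread("pics/w1.png"),cv2.COLOR_BGR2GRAY)
for y in range(240,290,4): print(y,im[y,205:232:2].tolist(),"|",im[y,324:350:2].tolist())
E
```

```text
-10 [[230.9, 233.4], np.float64(93.0), [231.3, 244.9], np.float64(92.0)]
-5 [[229.8, 236.2], np.float64(95.1), [230.3, 247.9], np.float64(94.1)]
0 [[228.7, 239.1], np.float64(97.2), [229.2, 251.1], np.float64(96.2)]
5 [[227.6, 242.2], np.float64(99.5), [228.1, 254.4], np.float64(98.4)]
10 [[226.4, 245.4], np.float64(101.9), [227.0, 257.9], np.float64(100.7)]
15 [[225.2, 248.8], np.float64(104.4), [225.7, 261.5], np.float64(103.2)]
20 [[223.8, 252.4], np.float64(107.0), [224.5, 265.4], np.float64(105.8)]
25 [[222.5, 256.1], np.float64(109.8), [223.1, 269.4], np.float64(108.5)]
30 [[221.0, 260.1], np.float64(112.7), [221.7, 273.6], np.float64(111.3)]
240 [140, 135, 135, 136, 138, 138, 135, 138, 138, 137, 133, 135, 135, 139] | [134, 137, 139, 138, 139, 140, 143, 142, 139, 139, 140, 140, 135]
244 [139, 137, 137, 142, 142, 139, 128, 116, 123, 135, 137, 138, 135, 136] | [130, 130, 135, 138, 130, 113, 124, 134, 134, 137, 138, 138, 137]
248 [129, 115, 102, 96, 97, 96, 97, 101, 99, 23, 122, 134, 138, 140] | [137, 140, 136, 74, 25, 87, 96, 97, 96, 96, 99, 109, 123]
252 [96, 96, 97, 96, 95, 96,
[... 518 characters left out ...]
138, 137, 139] | [134, 134, 121, 19, 16, 19, 16, 19, 32, 89, 96, 97, 97]
272 [97, 97, 100, 128, 20, 31, 33, 31, 33, 31, 75, 135, 132, 139] | [140, 136, 107, 17, 18, 19, 20, 19, 20, 41, 94, 96, 96]
276 [97, 95, 139, 20, 28, 31, 33, 32, 29, 29, 134, 138, 135, 133] | [133, 133, 137, 79, 19, 18, 19, 17, 19, 20, 55, 94, 97]
280 [95, 135, 31, 24, 31, 30, 32, 32, 32, 97, 133, 136, 133, 128] | [137, 135, 140, 137, 27, 19, 15, 18, 16, 17, 19, 69, 95]
284 [132, 70, 19, 32, 30, 34, 32, 31, 48, 140, 138, 140, 138, 133] | [136, 139, 141, 140, 106, 17, 16, 16, 18, 20, 19, 20, 82]
288 [106, 18, 28, 30, 31, 32, 32, 30, 122, 142, 138, 135, 131, 136] | [137, 135, 134, 137, 135, 54, 21, 20, 16, 16, 15, 20, 31]
```

The pad's lower edge sits about 12 mm *behind* the TCP, not 8 mm ahead of it, so the tips were passing above the 18 mm handle. I'll descend further, open, watching the wrist force.

```bash
python3 -m jog '[{"grip":4,"dx":0,"dy":-0.3,"dz":0,"spin":0},{"grip":4,"dx":0,"dy":-0.3,"dz":0,"spin":0},{"grip":4,"dx":0,"dy":-0.3,"dz":0,"spin":0},{"grip":4,"dx":0,"dy":0.4,"dz":0,"spin":0},{"grip":4,"dx":0,"dy":0.9,"dz":0,"spin":0},{"grip":4,"dx":0,"dy":1.2,"dz":0,"spin":0},{"grip":4,"dx":0,"dy":1.3,"dz":0,"spin":0},{"grip":4,"dx":0,"dy":1.3,"dz":0,"spin":0}]' 10
python3 -m jog '[{"grip":4,"dx":0,"dy":0.1,"dz":0,"spin":0},{"grip":4,"dx":0,"dy":0.2,"dz":0,"spin":0},{"grip":4,"dx":0,"dy":0.3,"dz":0,"spin":0},{"grip":4,"dx":0,"dy":0.3,"dz":0,"spin":0}]' 10
```

```text
clock: 19.5
eef_pos: [606.0, -298.7, -3.2]
eef_rot: [-1.571, -0.0, -1.325]
wrist_force: [0.8, 0.6, -0.4]
finger_gap: 40.0
clock: 20.0
eef_pos: [605.9, -298.7, -6.4]
eef_rot: [-1.571, 0.0, -1.325]
wrist_force: [0.5, -0.1, 0.2]
finger_gap: 40.2
```

No contact at TCP z = −6.4, which confirms the overhang figure is wrong. Gripping here.

```bash
python3 -m jog '[{"grip":1.2,"dx":0,"dy":0,"dz":0,"spin":0},{"grip":1.2,"dx":0,"dy":0,"dz":0,"spin":0},{"grip":1.2,"dx":0,"dy":0,"dz":0,"spin":0},{"grip":1.2,"dx":0,"dy":0,"dz":0,"spin":0}]' 20
python3 -m jog '[{"grip":1.2,"dx":0,"dy":-0.5,"dz":0,"spin":0},{"grip":1.2,"dx":0,"dy":-1.5,"dz":0,"spin":0},{"grip":1.2,"dx":0,"dy":-3,"dz":0,"spin":0},{"grip":1.2,"dx":0,"dy":-3,"dz":0,"spin":0},{"grip":1.2,"dx":0,"dy":-3,"dz":0,"spin":0}]'
sed -i 's/z in (18,p\[2\]+8)/z in (18,p[2]+24.4)/' g.py; python3 g.py
```

```text
clock: 20.5
eef_pos: [606.0, -298.7, -6.2]
eef_rot: [-1.571, -0.0, -1.326]
wrist_force: [0.7, 0.2, 0.5]
finger_gap: 17.9
clock: 21.12
eef_pos: [605.9, -298.7, 23.7]
eef_rot: [-1.571, 0.0, -1.325]
wrist_force: [0.6, -0.3, -1.1]
finger_gap: 17.6
[ 605.9 -298.7   23.7] rows 205 324 cols 261 294
z 18 [ 592.  -302.1] [21.2 85.3] 14.3 yaw+90 14.1 dx dz -0.1 -14.3
z 48.14634732245604 [ 606.6 -298.4] [18.1 72.5] 14.3 yaw+90 14.1 dx dz -0.1 0.7
```

Held now: gap 17.9 mm, weight about 1 N, and the image scale matches the lifted height. Carrying it toward the bar mark, stopping short for a clear look at the outline.

```bash
python3 -m jog '[{"grip":1.2,"dx":0,"dy":-3,"dz":0,"spin":0},{"grip":1.2,"dx":-2,"dy":-7,"dz":-0.1,"spin":0},{"grip":1.2,"dx":-6,"dy":-9.5,"dz":-0.4,"spin":1.6},{"grip":1.2,"dx":-12,"dy":-9.5,"dz":-0.8,"spin":1.6},{"grip":1.2,"dx":-18,"dy":-9.5,"dz":-1.2,"spin":1.6},{"grip":1.2,"dx":-24,"dy":-9.5,"dz":-1.6,"spin":1.6},{"grip":1.2,"dx":-30,"dy":-9.5,"dz":-2.1,"spin":1.6},{"grip":1.2,"dx":-36,"dy":-9.5,"dz":-2.6,"spin":1.6},{"grip":1.2,"dx":-41,"dy":-9.5,"dz":-3,"spin":1.6},{"grip":1.2,"dx":-44,"dy":-9.5,"dz":-3.2,"spin":1.6},{"grip":1.2,"dx":-44.8,"dy":-9.5,"dz":-3.2,"spin":1.6},{"grip":1.2,"dx":-44.8,"dy":-9.5,"dz":-3.2,"spin":1.6},{"grip":1.2,"dx":-44.8,"dy":-9.5,"dz":-3.2,"spin":1.6},{"grip":1.2,"dx":-44.8,"dy":-9.5,"dz":-3.2,"spin":1.6}]'
python3 - <<'E'
from h import *
s=monitor.read_state();p=s["eef_pos"];yaw=s["eef_rot"][2]; print(p,s["finger_gap"],np.degrees(yaw)+90)
X=np.array([np.cos(yaw),np.sin(yaw)]);Z=np.array([-np.sin(yaw),np.cos(yaw)])
c=cam("wrist"); cv2.imwrite("pics/w10.png",c["color"][...,::-1])
for a,ce,P in blobs(c,(40,60,20),(85,255,255),amin=60,roi=(180,0,400,335)):
    print(a,ce.round(1),P.min(0),P.max(0))
    for n,z in(("floor",4),("held",p[2]+24.4)): ct,wh,an=axis(cast(c,P,z)); print("  ",n,ct.round(1),np.round(wh,1),an.round(2),"dx dz",((ct-p[:2])@X).round(1),((ct-p[:2])@Z).round(1))
E
```

```text
clock: 22.92
eef_pos: [466.4, 127.3, 118.7]
eef_rot: [-1.571, -0.0, -1.355]
wrist_force: [0.5, 0.3, -0.8]
finger_gap: 17.8
[466.37818545 127.34729393 118.67111859] 17.828479011275792 12.389491434537192
2010 [277.2 162.2] [260  57] [293 234]
   floor [512.3 137.9] [ 31.2 158.8] 12.45 dx dz -0.4 47.1
   held [529.3 141.5] [17.2 87.6] 12.45 dx dz -0.3 64.5
2242 [277.1 270.5] [261 237] [294 305]
   floor [394.8 111.7] [32.8 76.1] 12.4 dx dz -0.1 -73.3
   held [464.5 127.1] [18.1 42. ] 12.4 dx dz -0.1 -1.9
506 [277.3 315.9] [262 308] [292 324]
   floor [344.8 100.8] [19.4 31.6] 102.58 dx dz -0.1 -124.4
   held [436.9 121. ] [10.7 17.4] 102.58 dx dz -0.2 -30.1
```

```bash
python3 - <<'E'
from h import *
s=monitor.read_state();p=s["eef_pos"];yaw=s["eef_rot"][2]
X=np.array([np.cos(yaw),np.sin(yaw)]);Z=np.array([-np.sin(yaw),np.cos(yaw)])
c=cam("wrist"); m=cv2.inRange(c["hsv"],(40,60,20),(85,255,255))
prev=None
for y in range(52,240):
    x=np.where(m[y,240:320])[0]
    if len(x):
        t=(x.min()+240,x.max()+240,len(x))
        if prev is None or abs(t[0]-prev[0])+abs(t[1]-prev[1])>2 or abs(t[2]-prev[2])>5: 
            w=cast(c,[[t[0],y],[t[1],y]],4)-p[:2]; print(y,t,"floor dz",(w@Z).round(1),"dx mid",(w@X).mean().round(2))
        prev=t
P=np.argwhere(m[57:190,240:320])[:,::-1]+[240,57]; W=cast(c,P,4)-p[:2]
zz=W@Z;xx=W@X; mids=[(b,(xx[(zz>b)&(zz<b+8)].max()+xx[(zz>b)&(zz<b+8)].min())/2) for b in range(20,126,8) if ((zz>b)&(zz<b+8)).sum()>4]
print(np.round(mids,2).tolist()); print("tilt deg (dx per dz)",np.degrees(np.arctan(np.polyfit(*zip(*mids),1)[0])))
E
```

```text
57 (np.int64(266), np.int64(288), 23) floor dz [126.5 126.5] dx mid -0.49
61 (np.int64(266), np.int64(288), 10) floor dz [123.4 123.4] dx mid -0.49
90 (np.int64(261), np.int64(294), 19) floor dz [100.3 100.3] dx mid -0.04
94 (np.int64(261), np.int64(294), 9) floor dz [97. 97.] dx mid -0.03
179 (np.int64(262), np.int64(293), 14) floor dz [22.2 22.2] dx mid 0.08
182 (np.int64(266), np.int64(288), 5) floor dz [19.4 19.4] dx mid -0.38
205 (np.int64(264), np.int64(289), 7) floor dz [-2.9 -2.9] dx mid -0.84
206 (np.int64(263), np.int64(291), 10) floor dz [-3.9 -3.9] dx mid -0.36
211 (np.int64(262), np.int64(292), 31) floor dz [-8.9 -8.8] dx mid -0.35
234 (np.int64(264), np.int64(291), 28) floor dz [-32.3 -32.3] dx mid 0.16
237 (np.int64(262), np.int64(293), 32) floor dz [-35.4 -35.4] dx mid 0.16
[[20.0, 0.08], [28.0, 0.07], [36.0, 0.06], [44.0, 0.04], [52.0, -0.41], [60.0, -0.43], [68.0, -0.43], [76.0, -0.44], [84.0, -0.45], [92.0, -0.05], [100.0, -0.04], [108.0, -0.48], [116.0, -0.48], [124.0, -0.49]]
tilt deg (dx per dz) -0.2700227077968554
```

Bar centre is at dz +60.3, dx −0.2 from the TCP, with the angle matched. Moving over it and down to about 10 mm above.

```bash
python3 -m jog '[{"grip":1.2,"dx":-0.01,"dy":0,"dz":2,"spin":0},{"grip":1.2,"dx":-0.01,"dy":1,"dz":5,"spin":0},{"grip":1.2,"dx":-0.01,"dy":4,"dz":6.05,"spin":0},{"grip":1.2,"dx":-0.01,"dy":7,"dz":6.05,"spin":0},{"grip":1.2,"dx":-0.01,"dy":9.5,"dz":6.05,"spin":0},{"grip":1.2,"dx":-0.01,"dy":10.8,"dz":6.05,"spin":0},{"grip":1.2,"dx":-0.01,"dy":11.1,"dz":6.05,"spin":0},{"grip":1.2,"dx":-0.01,"dy":11.1,"dz":6.05,"spin":0},{"grip":1.2,"dx":-0.01,"dy":11.1,"dz":6.05,"spin":0}]'
cat > b.py <<'E'
from h import *
s=monitor.read_state();p=s["eef_pos"];yaw=s["eef_rot"][2];print(p.round(1),np.degrees(yaw)+90)
X=np.array([np.cos(yaw),np.sin(yaw)]);Z=np.array([-np.sin(yaw),np.cos(yaw)])
c=cam("wrist"); m=cv2.inRange(c["hsv"],(40,60,20),(85,255,255)); 
prev=None
for y in range(100,345):
    x=np.where(m[y,230:330])[0]+230
    if len(x):
        runs=np.split(x,np.where(np.diff(x)>1)[0]+1); t=[(int(r[0]),int(r[-1])) for r in runs]
        if prev is None or len(t)!=len(prev) or max(abs(np.array(t)-np.array(prev)).ravel())>2: print(y,t)
        prev=t
E
python3 b.py
```

```text
clock: 24.15
eef_pos: [525.7, 141.3, 8.6]
eef_rot: [-1.569, -0.0, -1.353]
wrist_force: [0.9, 0.0, -1.1]
finger_gap: 18.0
[525.7 141.3   8.6] 12.456376331627155
143 [(262, 295)]
150 [(262, 268), (289, 295)]
187 [(254, 268), (289, 303)]
193 [(255, 260), (297, 302)]
205 [(255, 260), (264, 267), (287, 289), (297, 302)]
208 [(255, 268), (287, 292), (297, 302)]
210 [(255, 271), (283, 292), (297, 302)]
211 [(255, 292), (297, 302)]
234 [(256, 260), (264, 291), (297, 302)]
235 [(256, 260), (297, 302)]
237 [(256, 293), (297, 302)]
245 [(259, 292), (300, 301)]
246 [(259, 293)]
301 [(259, 295)]
305 [(258, 261), (263, 296)]
306 [(293, 293)]
308 [(265, 293)]
325 [(265, 269), (288, 293)]
```

```bash
python3 - <<'E'
from h import *
s=monitor.read_state();p=s["eef_pos"];yaw=s["eef_rot"][2];print(p)
X=np.array([np.cos(yaw),np.sin(yaw)]);Z=np.array([-np.sin(yaw),np.cos(yaw)])
c=cam("wrist"); f=lambda q,z:((cast(c,[q],z)[0]-p[:2])@X,(cast(c,[q],z)[0]-p[:2])@Z)
print("bar far end-67",f([278.5,142.5],4), f([278.5,142.5],4)[1]-67,"shoulder",f([278.5,186.5],4)[1]-41)
t=p[2]+24.4
print("held top far edge(211)",f([277.5,210.5],t)[1]-35,"bottom far(204.5)",f([277.5,204.5],t-17)[1]-35,"near(325-8)",f([277.5,325.5],t)[1]+35)
g=cv2.cvtColor(c["color"],cv2.COLOR_RGB2GRAY); print(g[150:206,278].tolist())
print("dx bar",(f([254.5,200],4)[0]+f([302.5,200],4)[0])/2,"held",(f([262,225],t)[0]+f([292.5,225],t)[0])/2)
E
```

```text
[525.63060883 141.34181939   8.52980718]
bar far end-67 (np.float64(0.5383066218449954), np.float64(66.35624806231007)) -0.6437519376899274 shoulder -0.7921322191471347
held top far edge(211) -1.1580212770178093 bottom far(204.5) -2.6898305140412546 near(325-8) -1.5094739355335278
[152, 178, 181, 180, 180, 180, 182, 184, 181, 179, 176, 149, 94, 61, 85, 116, 127, 128, 128, 128, 127, 128, 128, 128, 128, 128, 128, 129, 130, 128, 129, 130, 130, 129, 130, 131, 131, 130, 132, 131, 131, 132, 132, 133, 132, 133, 133, 132, 132, 132, 133, 133, 134, 132, 134, 134]
dx bar 0.6172071828460739 held -0.13317741110240622
```

Corrections: dx +0.7 mm, dz +0.5 mm. Lowering gently.

```bash
python3 -m jog '[{"grip":1.2,"dx":0.07,"dy":0,"dz":0.05,"spin":0},{"grip":1.2,"dx":0.07,"dy":0.4,"dz":0.05,"spin":0},{"grip":1.2,"dx":0.07,"dy":0.7,"dz":0.05,"spin":0},{"grip":1.2,"dx":0.07,"dy":0.9,"dz":0.05,"spin":0},{"grip":1.2,"dx":0.07,"dy":1.0,"dz":0.05,"spin":0},{"grip":1.2,"dx":0.07,"dy":1.05,"dz":0.05,"spin":0},{"grip":1.2,"dx":0.07,"dy":1.05,"dz":0.05,"spin":0}]'
```

```text
clock: 25.12
eef_pos: [525.7, 140.7, -2.3]
eef_rot: [-1.571, -0.0, -1.353]
wrist_force: [-2.9, -1.3, 6.0]
finger_gap: 17.7
```

Touchdown with 6 N. Release, rise, and back off so both parts can be checked.

```bash
python3 -m jog '[{"grip":1.9,"dx":0,"dy":-0.03,"dz":0,"spin":0},{"grip":2.6,"dx":0,"dy":-0.03,"dz":0,"spin":0},{"grip":4,"dx":0,"dy":-0.03,"dz":0,"spin":0},{"grip":4,"dx":0,"dy":-0.03,"dz":0,"spin":0},{"grip":4,"dx":0,"dy":-2,"dz":0,"spin":0},{"grip":4,"dx":0,"dy":-6,"dz":0,"spin":0},{"grip":4,"dx":0,"dy":-12,"dz":0,"spin":0},{"grip":4,"dx":0,"dy":-16,"dz":-1,"spin":0},{"grip":4,"dx":-4,"dy":-17,"dz":-3,"spin":0},{"grip":4,"dx":-7,"dy":-17,"dz":-4,"spin":0},{"grip":4,"dx":-7,"dy":-17,"dz":-4,"spin":0},{"grip":4,"dx":-7,"dy":-17,"dz":-4,"spin":0}]'
python3 - <<'E'
from h import *
s=monitor.read_state();p=s["eef_pos"];yaw=s["eef_rot"][2];print(p)
X=np.array([np.cos(yaw),np.sin(yaw)]);Z=np.array([-np.sin(yaw),np.cos(yaw)])
c=cam("wrist"); cv2.imwrite("pics/w11.png",c["color"][...,::-1]); sat=c["hsv"]
for a,ce,P in blobs(c,(40,50,20),(85,255,255),amin=40,roi=(150,0,480,300)):
    o=axis(cast(c,P,4)); h=axis(cast(c,P,22)); print("green",a,ce.round(1),P.min(0),P.max(0),"floor",o[0].round(1),np.round(o[1],1),o[2].round(2),"| handle top",h[0].round(1),np.round(h[1],1),h[2].round(2))
for a,ce,P in blobs(c,*GOLD,amin=40,roi=(50,0,320,240)):
    o=axis(cast(c,P,4)); h=axis(cast(c,P,10)); hu=cv2.convexHull(P.astype(np.int32))[:,0]
    print("gold",a,ce.round(1),P.min(0),P.max(0),"floor",circ(cast(c,hu,4)),"flange rect",h[0].round(1),np.round(h[1],1))
t=cam("top"); cv2.imwrite("pics/top2.png",t["color"][...,::-1])
for a,ce,P in blobs(t,*GREEN,amin=20,roi=(95,145,212,230)): print("top green",a,ce,"z4",axis(cast(t,P,4)),"z22",axis(cast(t,P,22)))
for a,ce,P in blobs(t,*GOLD,amin=20,roi=(95,145,212,230)): print("top gold",a,ce,"z4",axis(cast(t,P,4)))
E
```

```text
clock: 26.62
eef_pos: [471.9, 200.0, 167.2]
eef_rot: [-1.571, -0.0, -1.353]
wrist_force: [0.3, 0.6, 0.3]
finger_gap: 40.1
[471.94432882 200.01880732 167.16446631]
green 2295 [344.1 152.2] [328  87] [360 214] floor [525.2 140.7] [ 29.7 132.5] 12.92 | handle top [526.7 144.6] [ 28.2 125.9] 12.92
gold 2055 [201.8 132.3] [176 104] [229 158] floor (array([515.68862352, 288.97102478]), np.float64(27.6405793332932)) flange rect [516.6 287.9] [53.5 53.7]
top green 356 [180.13483146 189.34269663] z4 (array([524.72558594, 138.80989075]), [28.627710342407227, 132.9044952392578], np.float64(12.761276418766755)) z22 (array([522.13214111, 134.42547607]), [28.12352180480957, 130.5637664794922], np.float64(12.761276418766755))
top gold 70 [120.61428571 183.28571429] z4 (array([535.79211426, 293.82141113]), [28.318708419799805, 56.83856964111328], np.float64(147.7155424177256))
```

```bash
python3 - <<'E'
from h import *
s=monitor.read_state();p=s["eef_pos"];c=cam("wrist"); m=cv2.inRange(c["hsv"],(40,50,20),(85,255,255))
B=np.array([525.2,140.5]); a=np.radians(12.45); A=np.array([np.cos(a),np.sin(a)]); N=np.array([-A[1],A[0]])  # N ~ +y
L=[];R=[];O=[]
for y in range(120,190,3):
    x=np.where(m[y,320:370])[0]+320; runs=[r for r in np.split(x,np.where(np.diff(x)>1)[0]+1)]
    print(y,[(int(r[0]),int(r[-1])) for r in runs]) if y%9==3 else 0
    if len(runs)==3:
        w=lambda xx,z:((cast(c,[[xx,y]],z)[0]-B)@N)
        O.append((w(runs[0][0]-.5,4)+w(runs[2][-1]+.5,4))/2); L.append(w(runs[1][0]-.5,7)-9); R.append(w(runs[1][-1]+.5,22)+9)
print("outline lateral",np.round(O,1),"handle from left/bottom",np.round(L,1),"from right/top",np.round(R,1))
H=c["hsv"]; 
q0=cast(c,[[344,150]],22)[0]
# along-axis profile down the middle at handle/pin: sample image along projected axis at z=13 (pin top ~18)
k=np.arange(-80,81,1.); 
for nm,z in(("z4",4),("z18",18)):
    q=proj(c,[np.r_[B+t*A,z] for t in k]).astype(np.float32); v=cv2.remap(c["color"],q[None,:,0],q[None,:,1],cv2.INTER_LINEAR)[0].astype(int)
    g=(v[:,1]-v[:,0]>12); print(nm,"green k",[(k[r[0]],k[r[-1]]) for r in np.split(np.where(g)[0],np.where(np.diff(np.where(g)[0])>1)[0]+1)])
    print("  gray",v.sum(1)[::2].__floordiv__(3).tolist())
# housing
m2=c["color"].astype(int); d=m2[...,0]-m2[...,2]
for y in range(104,160,4): print(y,"".join("#" if d[y,x]>45 and m2[y,x,0]>120 else "+" if d[y,x]>25 else "." for x in range(172,233)))
E
```

```text
120 [(331, 334), (356, 359)]
129 [(331, 333), (337, 358)]
138 [(330, 333), (336, 358)]
147 [(330, 332), (336, 357)]
156 [(329, 332), (335, 356)]
165 [(329, 332), (335, 356)]
174 [(329, 331), (334, 356)]
183 [(328, 331), (334, 355)]
outline lateral [0.4] handle from left/bottom [0.5] from right/top [19.]
z4 green k [(np.float64(-67.0), np.float64(-65.0)), (np.float64(-41.0), np.float64(32.0)), (np.float64(63.0), np.float64(67.0))]
  gray [199, 199, 200, 201, 201, 201, 184, 93, 117, 117, 116, 114, 113, 112, 111, 110, 109, 108, 107, 101, 67, 63, 63, 63, 63, 63, 65, 64, 64, 64, 63, 64, 64, 64, 64, 63, 64, 64, 64, 64, 65, 63, 65, 65, 65, 65, 65, 65, 64, 65, 64, 65, 65, 65, 65, 63, 66, 117, 121, 119, 119, 117, 117, 115, 115, 113, 111, 111, 109, 124, 206, 191, 84, 73, 198, 196, 200, 204, 202, 194, 198]
z18 green k [(np.float64(-62.0), np.float64(-61.0)), (np.float64(-37.0), np.float64(33.0)), (np.float64(63.0), np.float64(66.0))]
  gray [196, 201, 201, 200, 196, 197, 201, 200, 202, 111, 144, 153, 153, 154, 154, 153, 151, 151, 150, 149, 149, 129, 69, 63, 64, 63, 64, 63, 65, 64, 65, 65, 64, 6
[... 437 characters left out ...]
#####################+...+######+.......
120 ....+#####.+################++++++#############+.+#####+.....
124 ...#####+##########################++++##########+.+####+....
128 ...#####+##########################################++####+...
132 ...################################################+.#####+..
136 ...+###############################################+.#####...
140 ....+##############################################.#####....
144 ......+##########++++++++++######################++####+.....
148 .........+####################################+######+.......
152 ............++####################################+..........
156 ..................++########################++...............
```

Checks, all from the wrist view:
- **Gauge:** lies 1.9 mm off along the bar and about 0.1 mm sideways. That is well inside the 7 mm clearance drawn around it, and it lies flat.
- **Housing:** within about 1–2 mm of the ring centre.
- **Arm:** clear of everything.

Handing in.

```bash
python3 -c "
from cell import ticket,monitor; s=monitor.read_state(); print(s['clock'],s['eef_pos'],s['wrist_force']); print(ticket.sign_off())"
```

```text
26.775 [472.04436396 199.71810923 167.0314807 ] [-0.02170177  0.04347423  1.10992847]
the job is handed in; nothing more can be done
None
```

I placed the brass housing flange down on the gold double circle first, then laid the green gauge flat along the green bar outline. I handed the job in at 26.8 s with the gripper open and clear of everything.

**Placement**
- **Housing:** 0.4 to 1.9 mm from the ring centre. The two readings differ by which flange edge was detected. It touched down at about 8.5 N.
- **Gauge:** about 1.9 mm off centre along the bar, about 0.1 mm sideways, and turned by at most 0.5°. It touched down at about 6 N. I left the 1.9 mm because the outline has 7 mm of room at each end.

**What went wrong or disagreed**
- **Missed grasps:** my first tries at the gauge closed on nothing. `manip.finger_overhang` says the fingertips are 8 mm ahead of the TCP, but the wrist images showed them about 12 mm behind it. Gripping lower fixed it.
- **Last checks:** these are numbers only, because my 12 viewable pictures were used up by then. In the last top view the gripper partly hid the ring, so that camera did not confirm the housing's final position.

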